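# Fetch the tamper from the covered caddy

## Task

The coffee tamper stands in the right half of the leaning wooden caddy, under the sliding cover. Slide the cover all the way to the left, take out only the tamper, and stand it upright and gently in the middle of the tamping mat, leaving the other things in the caddy where they stand.

Things in the scene. Friction and masses are not known exactly. Their poses are not given: they have to be found in the camera images.
- caddy: Fixed wooden trough, 376 mm along its y (robot's left). Origin on the worktop below its middle, z up, x away from robot. It leans 0.44 rad to the robot: floor normal n = (-0.426,0,0.905), up-slope s = (0.905,0,0.426), floor middle (0,0,0.032). Inside s -38..48, y -180..180 mm; 8 mm walls: front and ends rise 38 mm along n, back board 112. Contents stand along n, in a row.
- cover (a joint): Slide of the flat grey cover, in m, along the caddy's +y: near 0 = over the right half, 0.196 = fully left (end stop). Stays where left; friction about 1.2 N plus light drag. The cover is 156 mm along y, 84 mm along s, and lies 94 to 101 mm along n above the sloping floor, higher than everything in the caddy; guided at the back board only.
- cover_grip (a point): Centre of the black grip fin on the cover, moving with it: 14 mm thick along the caddy's y, 56 mm long along s, 32 mm high along n, foot of the fin on the cover's top (16 mm of fin above this point along n, 16 mm below). It leans with the caddy.
- tamper: Loose coffee tamper, about 0.33 kg, 88 mm tall: steel foot 58 mm in diameter up to 34 mm above its underside, then a rounded brown wooden knob, 40 mm at its widest (about 70 mm up). Origin at the centre of its underside, z along its axis towards the knob; at the start it leans with the caddy, at y about -130 or -50 mm in it, the tin at the other.
- tin: Loose food tin, 58 mm in diameter, 72 mm tall; bystander. Origin at the centre of its underside, z along its axis.
- timer: Loose round kitchen timer, 67 mm in diameter, 64 mm tall; bystander. Origin at the centre of its underside, z along its axis.
- foil_roll: Loose white roll of foil, 68 mm in diameter, 60 mm tall, on end; bystander. Origin at the centre of its underside, z along its axis.
- mat_top (a point): Middle of the upper face of the fixed dark square rubber tamping mat, 100 x 100 mm, upper face 8 mm above the worktop; a 6 mm wide border stands 4 mm higher round its edge, leaving 88 x 88 mm of flat face. Axes: x and y along the mat's sides, z up.
- mat: The whole tamping mat (see mat_top). Origin at the centre of its underside, on the worktop, 8 mm below point mat_top.

How it is judged (in metres and radians):
On the way, in this order (a step that is already met when the one before it is completed fails the run):
1. the cover is slid all the way to the left (at least 185 mm of 196) (value of joint cover above 0.185 m), for 0.2 s.
2. the tamper is lifted out, its underside more than 70 mm over the worktop (height (world z) of tamper above 0.07 m), for 0.2 s.
At the end, for the whole second after the job is handed in: The tamper stands upright (within 0.06 rad) and at rest, flat on the mat's face (height within 4 mm), its centre within 15 mm of the mat's middle; the cover is still at the left (at least 180 mm); tin, timer and foil roll are within 30 mm of where they began (value of joint cover above 0.18 m and horizontal distance between tamper and mat_top below 0.015 m and z of tamper in the frame of mat_top between -0.004 and 0.004 m and angle between tamper's own z axis and vertical below 0.06 rad and linear speed of tamper below 0.01 m/s and distance of each of tin, timer, foil_roll from where it was at the start of the episode below 0.03 m); the robot touches nothing.
It fails at once if the food tin is shifted more than 30 mm or knocked over (distance of tin from where it was at the start of the episode above 0.03 m or angle between tin's own z axis and vertical above 0.75 rad).
It fails at once if the kitchen timer is shifted more than 30 mm or knocked over (distance of timer from where it was at the start of the episode above 0.03 m or angle between timer's own z axis and vertical above 0.75 rad).
It fails at once if the roll of foil is shifted more than 30 mm or knocked over (distance of foil_roll from where it was at the start of the episode above 0.03 m or angle between foil_roll's own z axis and vertical above 0.75 rad).
It fails at once if the tamper is dropped onto the mat (faster than 0.35 m/s within 10 mm of its face, as after a fall of over 6 mm) (horizontal distance between tamper and mat_top below 0.06 m and z of tamper in the frame of mat_top below 0.01 m and linear speed of tamper above 0.35 m/s).
It fails at once if the tamper is driven hard onto the mat (more than 80 N) (contact force between tamper and mat above 80 N).
It also fails if it takes over 50 s, if anything falls off the work surface, if the arm or the gripper's body presses on something with over 40 N, if the wrist force passes 120 N, or if a joint passes its speed limit or range.

## Robot

A 6-joint arm with a two-finger parallel gripper is mounted at the origin on a cart in front of the work surface, level with it; the furniture and walls round the work are solid. World frame = base frame: x ahead of the robot, y to its left, z up, the work surface at z = 0. Lengths are in m, angles in degrees, forces in N, time in s.
With the tool pointing down it reaches from about 0.325 to 0.85 m from the base axis. Payload 15.5 kg.
Tool frame: the origin (TCP) lies midway between the tips of the shut fingers; the grasp point (between the pads) lies 19 mm behind it; y points along the fingers, x is the direction in which the jaws open and shut, and the axes are right-handed (so a half turn about y gives the same grasp; the last joint's range is limited). The gripper opens to 91 mm and grips with 3 to 60 N. Pads are 32 mm wide; open, the fingers measure 118 mm over their backs; the gripper's body (76 mm by 178 mm) begins 60 mm behind the grasp point.
Start: joints at [-77.493, 28.281, 77.091, -0, 74.628, -5.472], TCP at [0.193, -0.594, 0.214] pointing down, gripper open.
Joint ranges: [-166.48, 166.48], [-47.26, 123.95], [12.59, 153.08], [-70.14, 250.14], [6.76, 159.57], [-176.63, 176.63]. Speed limits (degrees/s): [108.29, 108.29, 147.25, 172.46, 172.46, 172.46].

## Interface

Orientations are given as a 3x3 rotation matrix whose columns are the frame's x, y, z axes.
In Python, from bench import ctrl gives the robot as it stands. The module is installed in compiled form; this text tells all that it offers. Calls block until the motion is done:
- ctrl.goto(position, orientation): joint-space move of the TCP to a pose.
- ctrl.move_l(position, vel=0.15, ori=None, contact_N=None): straight line of the TCP; ori=None keeps the orientation; vel is the mean speed in m/s. With contact_N (N) it stops when the force on the tool has changed by that much, and returns True; else False.
- ctrl.movej(angles): joint-space move.
- ctrl.command_gripper(opening): opening from 0.0 (shut) to 1.0 (fully open); the grip force is fixed at half the most; returns when the fingers have stopped.
- ctrl.sleep(seconds).
- ctrl.ik(position, orientation): joint angles nearest the present ones, or None.
- ctrl.read_camera(name): name is "side" or "top" or "wrist"; returns the picture (400x640x3 uint8, blue, green, red); there is no depth.
- ctrl.camera_params(name): a dict with "fx", "fy", "cx", "cy" (pixels), "pose" (4x4, takes a point from camera to world coordinates); the wrist camera has in their place "T_tool_cam" (4x4, takes a point from camera to tool coordinates, whose origin is the TCP and whose axes are the tool frame's). Camera axes: x right, y up, looking along -z (the intrinsics and any distortion apply to the point x, -y, -z); pixel columns grow to the right and rows downward; lengths in m; the calibration is good to about 2 mm. A picture is of the moment at which its call begins: read the wrist's pose just before it. camera_params takes no time and is no camera call.
A pose or a line that the arm cannot do raises ctrl.MotionError and nothing moves.
- ctrl.sign_off(): hands the job in, once; it reports no verdict.
Readings, each from a call of its own:
- ctrl.current_t(): time.
- ctrl.current_q(): joint angles.
- ctrl.current_dq(): joint speeds.
- ctrl.current_effort(): joint torques, N m.
- ctrl.current_tool_pos(): TCP position.
- ctrl.current_eef_rot(): TCP orientation.
- ctrl.current_contact_force(): force on the tool from outside, world axes, zero at the start.
- ctrl.current_wrist_torque(): the same for the moment, N m.
- ctrl.current_grip_width(): opening from 0.0 (shut) to 1.0 (fully open).
Only numpy, scipy, OpenCV 4.12 (cv2) and the standard library are available. Lean on these libraries where they do the work, as an engineer would, in place of code of your own. Each camera call takes 0.05 s, during which the arm holds its last target.

## Working session

There is one attempt and no reset: what is moved stays moved. The work goes in short steps, each a Python script; the robot and the scene stay as the last script left them, time stands still between calls to the robot, and variables do not carry over. Pictures are saved under pics/ and viewed, and the job is handed in when it is done.

```bash
mkdir -p pics; python3 - <<'E'
from bench import ctrl
import cv2,numpy as np
np.set_printoptions(precision=4,suppress=True)
for n in ["side","top","wrist"]:
    cv2.imwrite(f"pics/{n}0.png",ctrl.read_camera(n))
    print(n,ctrl.camera_params(n))
print(ctrl.current_t(),ctrl.current_eef_rot())
E
```

```text
side {'fx': 392.9626043478735, 'fy': 392.9626043478735, 'cx': 320.21518549334786, 'cy': 197.53297834246683, 'pose': array([[-0.8645,  0.1544, -0.4783,  0.1091],
       [-0.5021, -0.3103,  0.8072,  0.5608],
       [-0.0238,  0.938 ,  0.3458,  0.419 ],
       [ 0.    ,  0.    ,  0.    ,  1.    ]])}
top {'fx': 470.3075069789069, 'fy': 470.3075069789069, 'cx': 319.3843549182553, 'cy': 198.510588653327, 'pose': array([[ 0.0005,  0.9868, -0.1619,  0.3691],
       [-0.9997,  0.0045,  0.0243, -0.1183],
       [ 0.0247,  0.1618,  0.9865,  0.9639],
       [ 0.    ,  0.    ,  0.    ,  1.    ]])}
wrist {'fx': 318.39102039170876, 'fy': 318.39102039170876, 'cx': 320.682543920339, 'cy': 197.22407799532843, 'T_tool_cam': array([[ 1.    ,  0.0002,  0.    , -0.0009],
       [-0.    ,  0.2737, -0.9618, -0.1707],
       [-0.0002,  0.9618,  0.2737,  0.0774],
       [ 0.    ,  0.    ,  0.    ,  1.    ]])}
0.15 [[ 0.3086 -0.0002  0.9512]
 [-0.9512  0.0009  0.3086]
 [-0.0009 -1.      0.0001]]
```

View pics/side0.png

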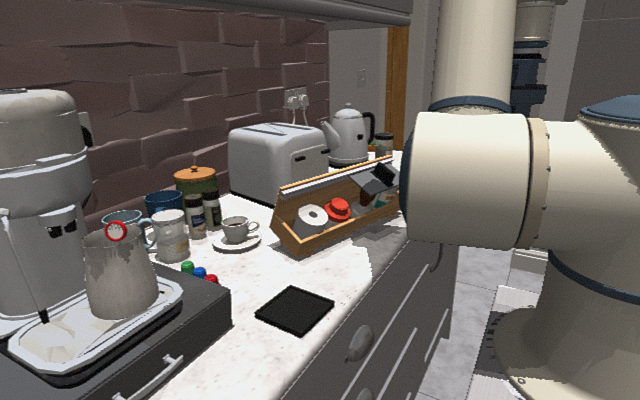

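View pics/top0.png

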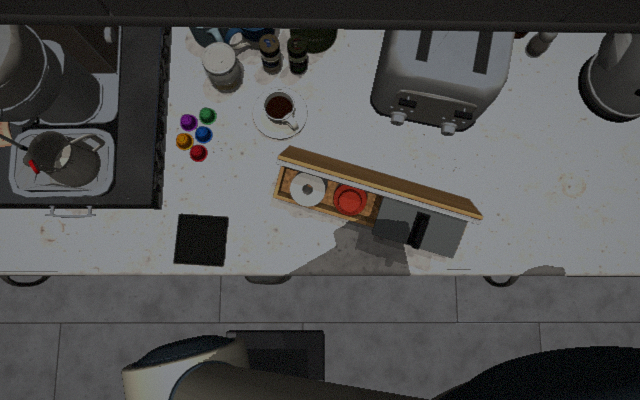

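View pics/wrist0.png

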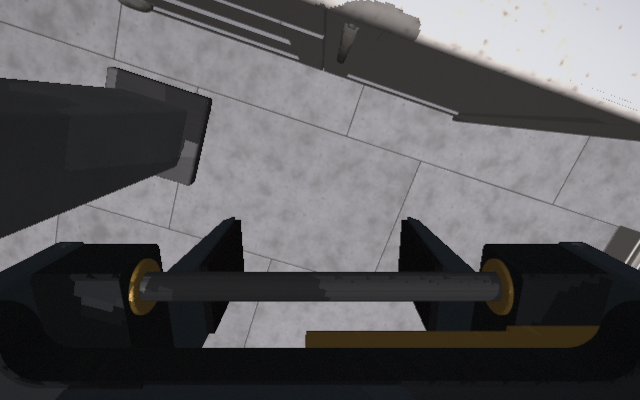

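The top view shows the mat at about (201,240), the caddy from (275,150) to (483,215), the foil roll at (308,188), the timer at (350,199) and the cover with its black fin at (420,230). I'll zoom in to read the corners.

```bash
python3 - <<'E'
import cv2
im=cv2.imread("pics/top0.png")
cv2.imwrite("pics/z1.png",cv2.resize(im[135:275,265:495],None,fx=3.4,fy=3.4,interpolation=cv2.INTER_CUBIC))
im=cv2.imread("pics/side0.png")
cv2.imwrite("pics/z2.png",cv2.resize(im[140:270,260:420],None,fx=4.5,fy=4.5,interpolation=cv2.INTER_CUBIC))
E
```

```text
(no output)
```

View pics/z1.png

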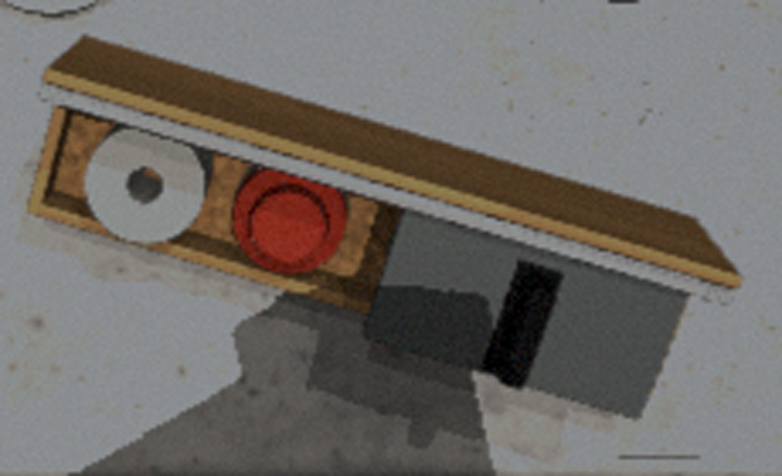

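View pics/z2.png

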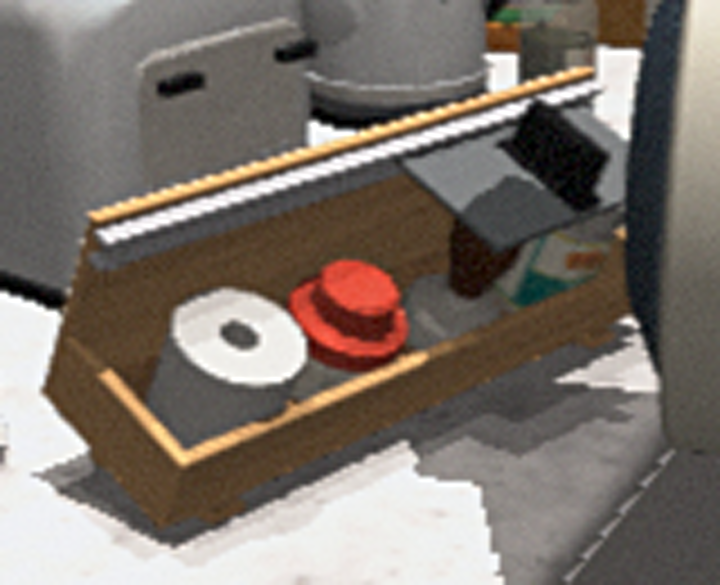

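```bash
cat > h.py <<'E'
import numpy as np,cv2
from scipy.optimize import least_squares
np.set_printoptions(precision=4,suppress=True)
CAM={'side':(392.9626,320.2152,197.533,None),'top':(470.3075,319.3844,198.5106,None)}
from bench import ctrl
P={n:ctrl.camera_params(n) for n in('side','top')}
S=np.array([.905,0,.426]);N=np.array([-.426,0,.905]);Y=np.array([0,1.,0])
def cad(p,s,y,n):
    c,q=np.cos(p[2]),np.sin(p[2]);R=np.array([[c,-q,0],[q,c,0],[0,0,1]])
    return np.array([p[0],p[1],0])+R@(np.array([0,0,.032])+s*S+y*Y+n*N)
def proj(n,X):
    c=P[n];T=np.linalg.inv(c['pose']);x=T[:3,:3]@X+T[:3,3]
    return np.array([c['cx']+c['fx']*x[0]/-x[2],c['cy']-c['fy']*x[1]/-x[2]])
def ray(n,uv):
    c=P[n];d=np.array([(uv[0]-c['cx'])/c['fx'],-(uv[1]-c['cy'])/c['fy'],-1]);return c['pose'][:3,3],c['pose'][:3,:3]@d
def onz(n,uv,z):
    o,d=ray(n,uv);return o+d*(z-o[2])/d[2]
E
python3 - <<'E'
from h import *
t=lambda a,b:np.array([265+a/3.4,135+b/3.4]); s=lambda a,b:np.array([260+a/4.5,140+b/4.5])
obs=[('top',t(48,68),(.056,.188,.112)),('top',t(741,277),(.056,-.188,.112)),('top',t(30,212),(-.046,.188,.038)),
('top',t(737,288),(.048,-.188,.112)),('top',t(45,82),(.048,.188,.112)),
('side',s(187,463),(-.046,.188,.038)),('side',s(90,213),(.056,.188,.112)),('side',s(592,68),(.056,-.188,.112))]
f=lambda p:np.concatenate([proj(n,cad(p,*c))-uv for n,uv,c in obs])
r=least_squares(f,[.45,-.3,-.3],loss='soft_l1');print(r.x);print(r.fun.reshape(-1,2))
p=r.x; np.save('cad.npy',p)
# mat
im=cv2.imread('pics/top0.png');m=(im[200:280,160:245].max(2)<45).astype('uint8')
m=cv2.morphologyEx(m,cv2.MORPH_OPEN,np.ones((5,5)));k,l,st,ce=cv2.connectedComponentsWithStats(m);print(st,ce)
for i in range(1,k):
  c=max(cv2.findContours((l==i).astype('uint8'),0,2)[0],key=cv2.contourArea);b=cv2.minAreaRect(c);q=cv2.boxPoints(b)+[160,200];print([onz('top',u,.01) for u in q],onz('top',q.mean(0),.01))
# circle tops expected
for nm,y,n,d in [('foil',.13,.06,0),('timer',.05,.064,0),('tamper',-.05,.07,0),('tin',-.13,.072,0)]:
  print(nm,proj('top',cad(p,-.005,y,n)),proj('side',cad(p,-.005,y,n)))
# wood yaw: fin from side/top
print('fin top face centre', (proj('top',cad(p,.0,-.098,.133))-[265,135])*3.4,(proj('side',cad(p,.0,-.098,.133))-[260,140])*4.5)
for sy in(-1,1):
  for a in(-1,1): print((proj('top',cad(p,.005+a*.042,-.098+sy*.078,.101))-[265,135])*3.4)
E
```

```text
[ 0.5221 -0.2462 -0.2915]
[[-0.1422 -0.1094]
 [ 2.1138  0.0544]
 [-0.7836  0.3456]
 [ 1.6089  0.9966]
 [-0.3805  0.0689]
 [-0.8685  0.8213]
 [-0.3463 -0.2357]
 [-1.2116 -0.8681]]
[[   0    0   85   80 4386]
 [  14   15   54   51 2414]] [[42.6952 39.3096]
 [40.737  39.8459]]
[array([0.3948, 0.149 , 0.01  ]), array([0.4934, 0.1469, 0.01  ]), array([0.4864, 0.0447, 0.01  ]), array([0.3877, 0.0486, 0.01  ])] [0.4402 0.0974 0.01  ]
foil [305.1908 189.4984] [311.9049 215.717 ]
timer [345.4425 202.1773] [338.0133 204.7207]
tamper [396.5211 218.415 ] [367.1224 192.2129]
tin [437.8515 231.136 ] [387.5369 184.0983]
fin top face centre [547.6524 338.369 ] [572.803 120.547]
[657.8347 423.24  ]
[714.5656 280.1241]
[378.0583 338.8341]
[426.8588 194.0202]
```

```bash
cat >> h.py <<'E'
def crot(yaw,x=-1):
    c,q=np.cos(yaw),np.sin(yaw);R=np.array([[c,-q,0],[q,c,0],[0,0,1]])
    y=R@-N;xx=x*(R@Y);y/=np.linalg.norm(y);return np.column_stack([xx,y,np.cross(xx,y)])
def wpose():
    T=np.eye(4);T[:3,:3]=ctrl.current_eef_rot();T[:3,3]=ctrl.current_tool_pos();return T@ctrl.camera_params('wrist')['T_tool_cam']
def wshot(f):
    c=ctrl.camera_params('wrist');P['wrist']=dict(fx=c['fx'],fy=c['fy'],cx=c['cx'],cy=c['cy'],pose=wpose())
    np.save('pics/'+f+'.npy',P['wrist']['pose']);im=ctrl.read_camera('wrist');cv2.imwrite('pics/'+f+'.png',im);return im
def wload(f):
    c=ctrl.camera_params('wrist');P['wrist']=dict(fx=c['fx'],fy=c['fy'],cx=c['cx'],cy=c['cy'],pose=np.load('pics/'+f+'.npy'));return cv2.imread('pics/'+f+'.png')
E
python3 - <<'E'
from h import *
p=np.load('cad.npy')
X=cad(p,0,-.05,.28);R=crot(p[2]);print(X,ctrl.ik(X,R))
ctrl.goto(X,R);print(ctrl.current_tool_pos(),ctrl.current_t());wshot('w1')
E
```

```text
[ 0.3935 -0.2598  0.2854] [-51.3334   0.8933 110.2919  18.6542  49.1778  45.5516]
[ 0.3937 -0.2606  0.2855] 1.6167
```

View pics/w1.png

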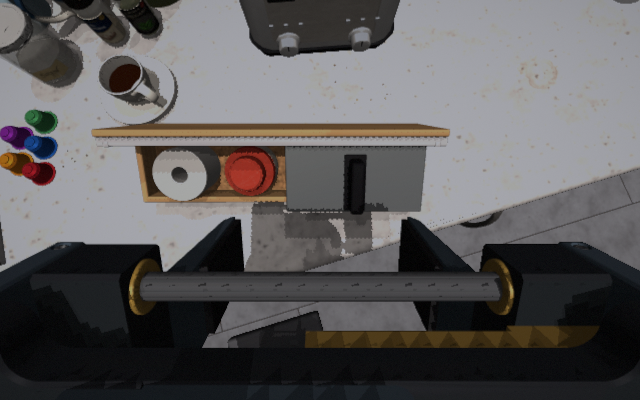

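```bash
python3 - <<'E'
import cv2
im=cv2.imread("pics/w1.png")
cv2.imwrite("pics/z3.png",cv2.resize(im[115:220,85:275],None,fx=4,fy=4,interpolation=cv2.INTER_CUBIC))
cv2.imwrite("pics/z4.png",cv2.resize(im[115:220,270:460],None,fx=4,fy=4,interpolation=cv2.INTER_CUBIC))
E
```

```text
(no output)
```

View pics/z3.png

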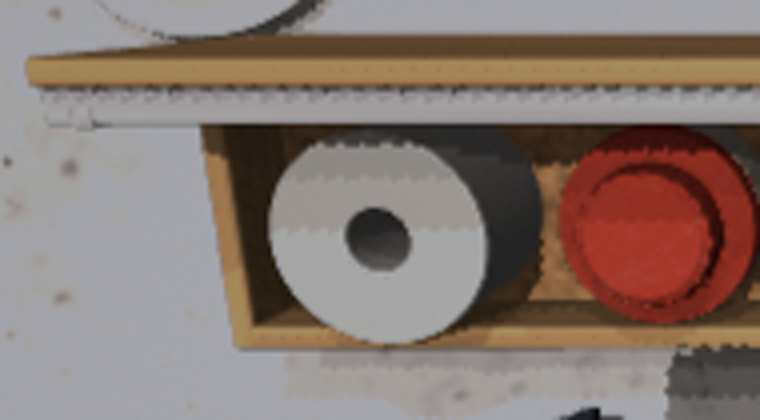

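View pics/z4.png

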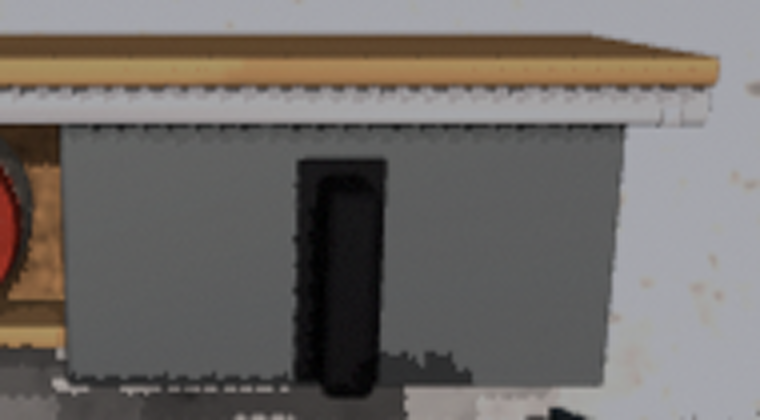

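```bash
python3 - <<'E'
from h import *
wload('w1')
t=lambda a,b:np.array([265+a/3.4,135+b/3.4]); s=lambda a,b:np.array([260+a/4.5,140+b/4.5])
L=lambda a,b:np.array([85+a/4,115+b/4]);Rr=lambda a,b:np.array([270+a/4,115+b/4])
obs=[('top',t(48,68),(.056,.188,.112)),('top',t(741,277),(.056,-.188,.112)),('top',t(30,212),(-.046,.188,.038)),
('top',t(737,288),(.048,-.188,.112)),('top',t(45,82),(.048,.188,.112)),
('side',s(187,463),(-.046,.188,.038)),('side',s(90,213),(.056,.188,.112)),('side',s(592,68),(.056,-.188,.112)),
('wrist',L(27,58),(.056,.188,.112)),('wrist',L(27,85),(.048,.188,.112)),('wrist',Rr(718,58),(.056,-.188,.112)),('wrist',Rr(718,85),(.048,-.188,.112)),('wrist',L(236,348),(-.046,.188,.038))]
cov=[('wrist',Rr(70,385),(-.042,.078)),('wrist',Rr(603,385),(-.042,-.078)),('top',t(365,340),(-.042,.078)),('top',t(640,418),(-.042,-.078))]
f=lambda p:np.concatenate([proj(n,cad(p,*c))-uv for n,uv,c in obs]+[proj(n,cad(p,c[0]+p[3],c[1]+p[4],.101))-uv for n,uv,c in cov])
r=least_squares(f,[.52,-.25,-.3,0.005,-.098],loss='soft_l1');print(r.x);print(r.fun.reshape(-1,2).T)
p=r.x; np.save('cad.npy',p)
for y in(p[4]+.007,p[4]-.007):
  for ss in(-.028,.028): print('fin',(proj('wrist',cad(p,p[3]+ss,y,.133))-[270,115])*4,(proj('top',cad(p,p[3]+ss,y,.133))-[265,135])*3.4)
print('foil',(proj('wrist',cad(p,0,.13,.06))-[85,115])*4,'timer',(proj('wrist',cad(p,0,.05,.064))-[85,115])*4)
E
```

```text
[ 0.5218 -0.2446 -0.2911  0.0037 -0.0906]
[[-1.0583  1.2343 -1.5911  0.7331 -1.2929 -1.1083 -0.6321 -1.3206 -1.1291
   0.3822  2.0885  1.2314 -0.4559 -0.5421  1.1224 -1.1032  0.2485]
 [ 0.1164  0.2104  0.5557  1.1531  0.2952  1.173   0.0148 -0.7293 -0.8421
   0.2    -0.9284  0.1088  0.0027 -0.0263 -0.0802 -0.7089  1.1291]]
fin [325.0519 372.6247] [502.0872 373.357 ]
fin [330.9044 159.0849] [538.0669 274.0933]
fin [378.5096 372.6037] [528.2389 381.2345]
fin [386.938  159.0686] [564.7288 282.0803]
foil [360.0827 226.9109] timer [613.605  229.3767]
```

```bash
python3 - <<'E'
from h import *
p=np.load('cad.npy')
g=lambda n,dy=0:cad(p,-.001,p[4]+dy,n)
ctrl.move_l(g(.17),vel=.2);F0=ctrl.current_contact_force();print(ctrl.current_tool_pos()-g(.17),F0)
print(ctrl.move_l(g(.107),vel=.1,contact_N=10),ctrl.current_contact_force())
ctrl.command_gripper(0.0);print(ctrl.current_grip_width()*91,ctrl.current_contact_force())
a=ctrl.current_tool_pos();Yw=cad(p,0,1,0)-cad(p,0,0,0)
print(ctrl.move_l(a+Yw*.15,vel=.1,contact_N=20),ctrl.current_contact_force())
print(ctrl.move_l(a+Yw*.195,vel=.04,contact_N=15),ctrl.current_contact_force(),np.dot(ctrl.current_tool_pos()-a,Yw),ctrl.current_t())
wshot('w2');cv2.imwrite('pics/top2.png',ctrl.read_camera('top'))
E
```

```text
[-0.0001 -0.      0.0003] [-0.3115  0.8882  1.0518]
False [0.3638 0.3656 0.2125]
13.941198042206876 [-0.2063  0.2484 -0.5575]
False [ 2.4176  0.1903 -2.3442]
True [ -6.0076 -10.4025   4.6945] 0.18903945704131803 6.9083
```

View pics/top2.png

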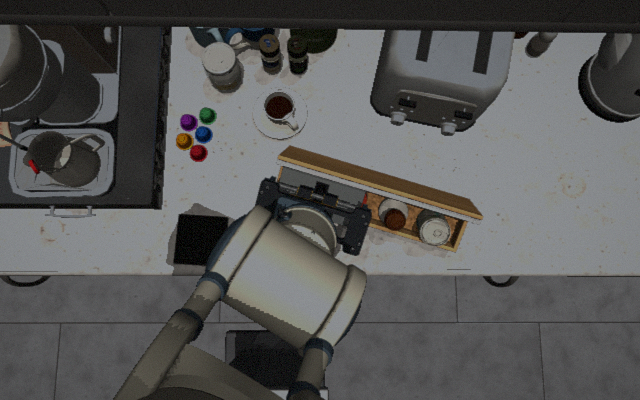

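```bash
python3 - <<'E'
from h import *
p=np.load('cad.npy')
ctrl.command_gripper(0.5);a=ctrl.current_tool_pos();Nw=crot(p[2])[:,1]*-1
ctrl.move_l(a+Nw*.09,vel=.2)
ctrl.move_l(cad(p,-.03,-.05,.25),vel=.25);wshot('w3');cv2.imwrite('pics/top3.png',ctrl.read_camera('top'));print(ctrl.current_t())
im=cv2.imread('pics/w3.png');print([proj('wrist',cad(p,0,-.05,n)) for n in(.034,.088)])
t=cv2.imread('pics/top3.png');print([proj('top',cad(p,0,-.05,n)) for n in(.034,.088)])
cv2.imwrite('pics/z5.png',cv2.resize(t[135:275,265:495],None,fx=3.4,fy=3.4,interpolation=cv2.INTER_CUBIC))
E
```

```text
9.1833
[array([321.7206, 146.1158]), array([321.8587, 152.4216])]
[array([395.4666, 210.7415]), array([397.1037, 219.0182])]
```

View pics/w3.png

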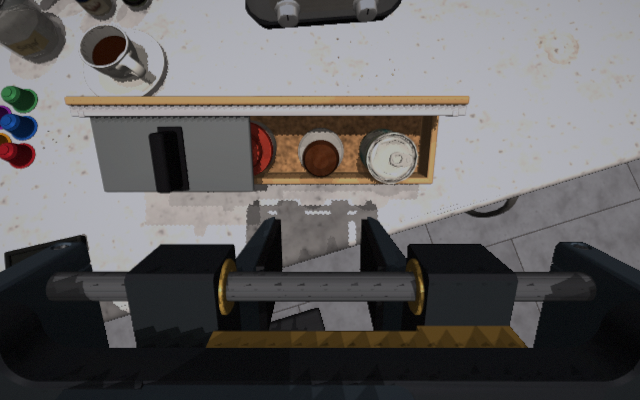

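View pics/z5.png

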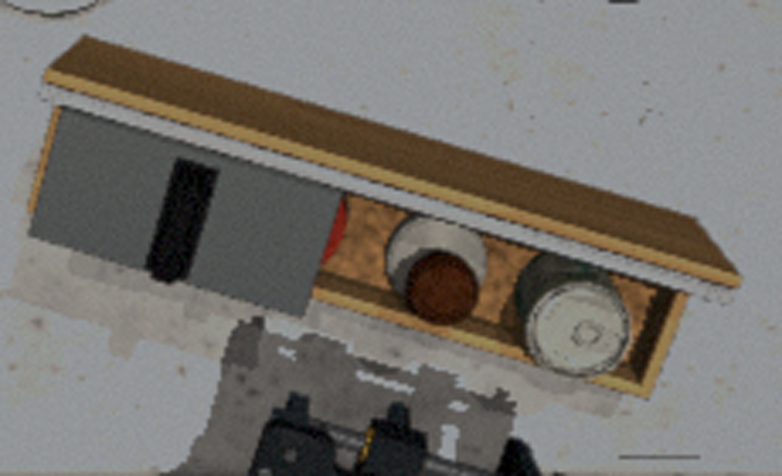

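The cover is fully left. The tamper knob is at (321,158) in the wrist view and the tin top at (390,157), with space for narrow-open fingers between them. Next I measure the knob by its colour mask in both views.

```bash
python3 - <<'E'
from h import *
p=np.load('cad.npy');w=wload('w3');t=cv2.imread('pics/top3.png')
def blob(im,x0,x1,y0,y1,name):
    c=im[y0:y1,x0:x1];h=cv2.cvtColor(c,cv2.COLOR_BGR2HSV)
    m=((c[...,2]<105)&(c[...,2]>35)&(h[...,1]>135)&((h[...,0]<9)|(h[...,0]>172))).astype('uint8')
    m=cv2.morphologyEx(m,cv2.MORPH_OPEN,np.ones((3,3)))
    q=max(cv2.findContours(m,0,2)[0],key=cv2.contourArea);e=cv2.fitEllipse(q);(u,v),r=cv2.minEnclosingCircle(q)
    cc=c.copy();cv2.drawContours(cc,[q],-1,(0,255,0),1);cv2.imwrite('pics/'+name+'.png',cv2.resize(cc,None,fx=6,fy=6,interpolation=0))
    print(name,(u+x0,v+y0,r),e,cv2.contourArea(q));return np.array([u+x0,v+y0])
a=blob(w,295,350,130,182,'b1');b=blob(t,378,412,200,235,'b2')
# intersect with plane n = .068
def onn(name,uv,n):
    o,d=ray(name,uv);A=np.column_stack([cad(p,1,0,0)-cad(p,0,0,0),cad(p,0,1,0)-cad(p,0,0,0),-d])
    return np.linalg.solve(A,o-cad(p,0,0,n))[:2]
for n in(.065,.07,.075): print(n,onn('wrist',a,n),onn('top',b,n))
o1,d1=ray('wrist',a);o2,d2=ray('top',b)
k=np.linalg.lstsq(np.column_stack([d1,-d2]),o2-o1,rcond=None)[0];x1=o1+d1*k[0];x2=o2+d2*k[1];print(x1,x2,cad(p,-.005,-.05,.07))
print('tin',onn('wrist',(389.5,158),.072))
E
python3 - <<'E'
import cv2,numpy as np
a=cv2.imread('pics/b1.png');b=cv2.imread('pics/b2.png')
H=max(a.shape[0],b.shape[0]);f=lambda x:np.pad(x,((0,H-x.shape[0]),(0,0),(0,0)))
cv2.imwrite('pics/b.png',np.hstack([f(a),f(b)]))
E
```

```text
Traceback (most recent call last):
ValueError: max() iterable argument is empty
[ WARN:0@0.010] global loadsave.cpp:275 findDecoder imread_('pics/b1.png'): can't open/read file: check file path/integrity
[ WARN:0@0.010] global loadsave.cpp:275 findDecoder imread_('pics/b2.png'): can't open/read file: check file path/integrity
Traceback (most recent call last):
AttributeError: 'NoneType' object has no attribute 'shape'
```

```bash
cat > blob.py <<'E'
from h import *
p=np.load('cad.npy');w=wload('w3');t=cv2.imread('pics/top3.png')
print(cv2.cvtColor(w,40)[158,310:334:4].tolist(),cv2.cvtColor(t,40)[220,388:404:3].tolist(), cv2.cvtColor(w,40)[175,300:345:10].tolist())
def blob(im,x0,x1,y0,y1,name):
    c=im[y0:y1,x0:x1];h=cv2.cvtColor(cv2.GaussianBlur(c,(3,3),0),cv2.COLOR_BGR2HSV)
    m=((h[...,2]<125)&(h[...,1]>140)&((h[...,0]<10)|(h[...,0]>172))).astype('uint8')
    m=cv2.morphologyEx(m,cv2.MORPH_OPEN,np.ones((3,3)))
    q=max(cv2.findContours(m,0,2)[0],key=cv2.contourArea);(u,v),r=cv2.minEnclosingCircle(q)
    cc=c.copy();cv2.drawContours(cc,[q],-1,(0,255,0),1);cc=cv2.resize(cc,(400,400),interpolation=0)
    print(name,(u+x0,v+y0,r),cv2.contourArea(q));return np.array([u+x0,v+y0]),cc
a,A=blob(w,295,350,130,182,'b1');b,B=blob(t,378,412,200,235,'b2');cv2.imwrite('pics/b.png',np.hstack([A,B]))
def onn(name,uv,n):
    o,d=ray(name,uv);A=np.column_stack([cad(p,1,0,0)-cad(p,0,0,0),cad(p,0,1,0)-cad(p,0,0,0),-d])
    return np.linalg.solve(A,o-cad(p,0,0,n))[:2]
for n in(.065,.07,.075): print(n,onn('wrist',a,n),onn('top',b,n))
o1,d1=ray('wrist',a);o2,d2=ray('top',b)
k=np.linalg.lstsq(np.column_stack([d1,-d2]),o2-o1,rcond=None)[0];x1=o1+d1*k[0];x2=o2+d2*k[1];print(x1,x2,cad(p,-.005,-.05,.07))
print('tin',onn('wrist',(389.5,158),.072))
E
python3 blob.py
```

```text
[[9, 174, 72], [9, 203, 68], [10, 177, 82], [10, 200, 74], [9, 191, 72], [10, 189, 70]] [[12, 221, 52], [13, 250, 51], [11, 196, 61], [11, 192, 61], [12, 219, 57], [12, 171, 61]] [[15, 133, 96], [15, 133, 65], [10, 210, 45], [15, 133, 86], [15, 132, 95]]
b1 (334.5, 163.0, 1.8028756380081177) 6.0
b2 (390.5, 212.0, 1.8028756380081177) 6.0
0.065 [-0.0152 -0.0643] [ 0.003  -0.0375]
0.07 [-0.0143 -0.0641] [ 0.0043 -0.0369]
0.075 [-0.0134 -0.0639] [ 0.0057 -0.0362]
[ 0.5236 -0.3232 -0.1556] [ 0.5208 -0.3176 -0.157 ] [ 0.4745 -0.2826  0.0932]
tin [-0.0085 -0.1243]
```

View pics/b.png

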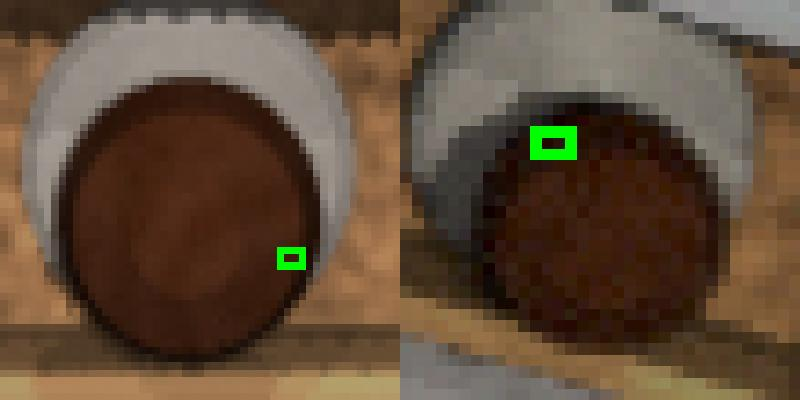

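```bash
sed -i 's/(h\[...,2\]<125)&(h\[...,1\]>140)&((h\[...,0\]<10)|/(h[...,2]<90)\&(h[...,1]>155)\&((h[...,0]<14.5)|/' blob.py; python3 blob.py; sed -n 9,16p blob.py >/dev/null
```

```text
[[9, 174, 72], [9, 203, 68], [10, 177, 82], [10, 200, 74], [9, 191, 72], [10, 189, 70]] [[12, 221, 52], [13, 250, 51], [11, 196, 61], [11, 192, 61], [12, 219, 57], [12, 171, 61]] [[15, 133, 96], [15, 133, 65], [10, 210, 45], [15, 133, 86], [15, 132, 95]]
b1 (320.3987350463867, 158.58860778808594, 17.7800235748291) 917.0
b2 (394.30434799194336, 220.0217399597168, 10.552538871765137) 297.5
0.065 [-0.0101 -0.0484] [-0.0099 -0.0492]
0.07 [-0.0093 -0.0484] [-0.0084 -0.0484]
0.075 [-0.0085 -0.0484] [-0.007  -0.0477]
[ 0.472  -0.2802  0.0885] [ 0.4724 -0.2808  0.0887] [ 0.4745 -0.2826  0.0932]
tin [-0.0085 -0.1243]
```

View pics/b.png

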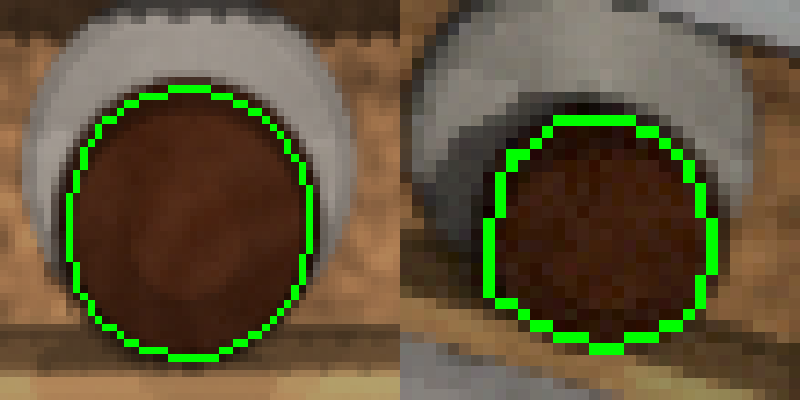

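```bash
python3 - <<'E'
from h import *
p=np.load('cad.npy');g=lambda n:cad(p,-.0088,-.0487,n)
ctrl.command_gripper(.58)
ctrl.move_l(g(.14),vel=.2)
print(ctrl.move_l(g(.051),vel=.06,contact_N=8),ctrl.current_contact_force(),ctrl.current_tool_pos()-g(.051))
wshot('w4')
ctrl.command_gripper(0.);print(ctrl.current_grip_width()*91,ctrl.current_contact_force(),ctrl.current_t())
cv2.imwrite('pics/top4.png',ctrl.read_camera('top'))
E
```

```text
False [ 0.6768 -0.5513  0.1213] [ 0.     -0.      0.0003]
38.17289490633208 [-2.5762 -1.7066  3.6803] 12.3
```

View pics/w4.png

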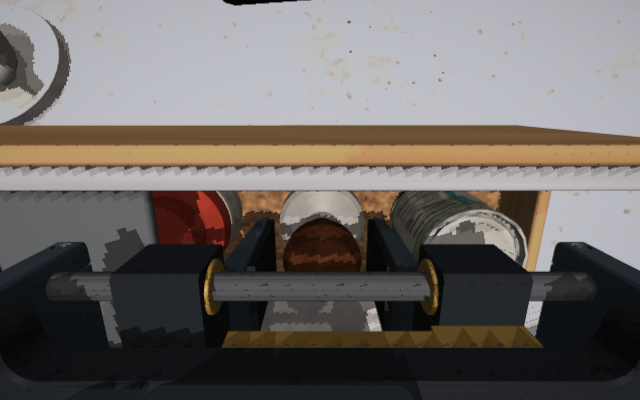

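```bash
python3 - <<'E'
from h import *
p=np.load('cad.npy');g=lambda n:cad(p,-.0088,-.0487,n)
ctrl.move_l(g(.165),vel=.1);print(ctrl.current_grip_width()*91)
a=ctrl.current_tool_pos();ctrl.move_l(a+[0,0,.06],vel=.15)
yaw=p[2];x=-np.array([-np.sin(yaw),np.cos(yaw),0]);y=np.array([0,0,-1.]);R=np.column_stack([x,y,np.cross(x,y)]);np.save('R.npy',R)
ctrl.goto([.4402,.0974,.18],R)
print(ctrl.current_grip_width()*91,ctrl.current_tool_pos(),ctrl.current_contact_force(),ctrl.current_t())
for n in('side','top'):cv2.imwrite(f'pics/{n}5.png',ctrl.read_camera(n))
wshot('w5')
im=cv2.imread('pics/side5.png');c=proj('side',np.array([.44,.097,.14])).astype(int);print(c)
x0,y0=max(c[0]-80,0),max(c[1]-60,0)
cv2.imwrite('pics/z6.png',cv2.resize(im[y0:y0+120,x0:x0+160],None,fx=5,fy=5,interpolation=cv2.INTER_CUBIC))
print(x0,y0)
E
```

```text
38.11227810490197
38.136216673166615 [0.4403 0.0969 0.1797] [-0.3716 -0.0839 -3.0992] 15.5667
[291 239]
211 179
```

View pics/z6.png

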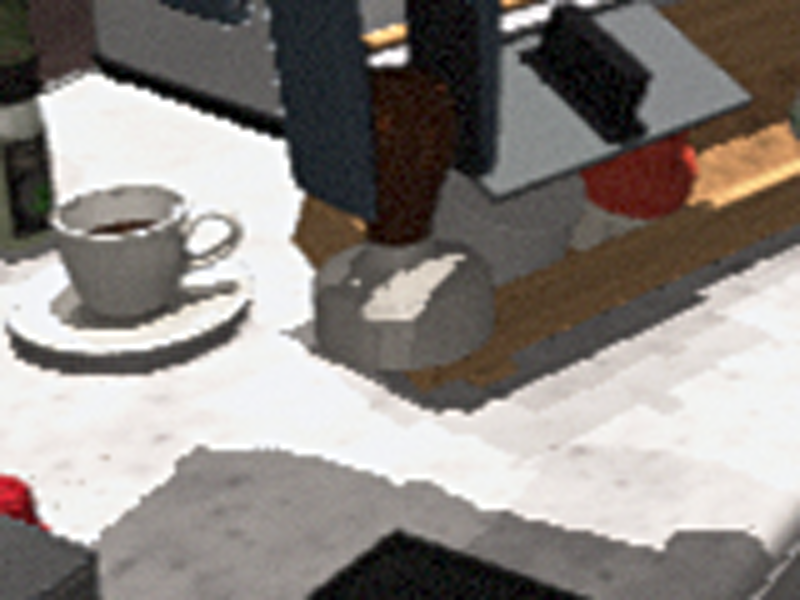

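View pics/top5.png

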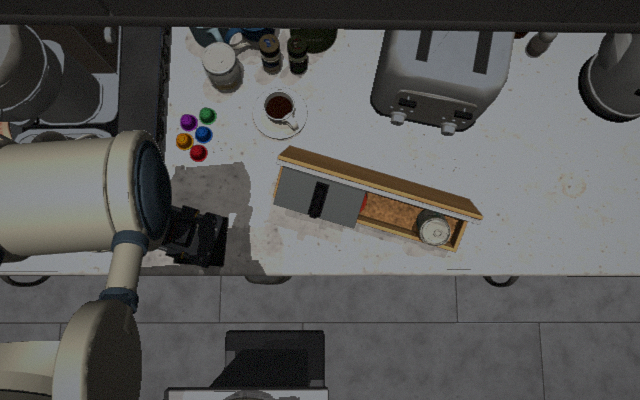

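View pics/w5.png

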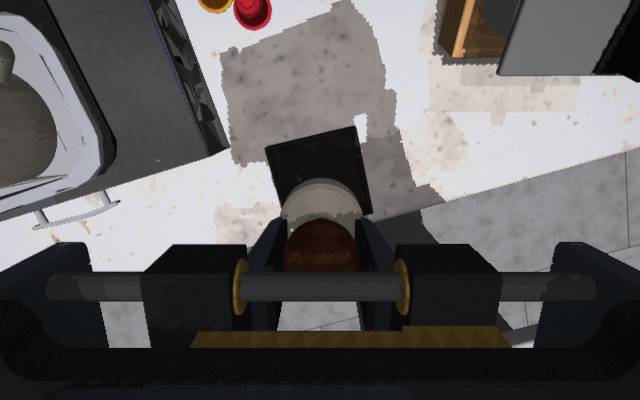

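```bash
python3 - <<'E'
from h import *
wload('w5')
for z in(.129,.146,.163,.2): print(z,proj('side',np.array([.4403,.0969,z])),proj('wrist',np.array([.4403,.0969,z])))
A=onz('wrist',(265.5,148),.012);B=onz('wrist',(356,126.5),.012);C=onz('wrist',(372.5,212.5),.012);print(A,B,C,np.linalg.norm(A-B),np.linalg.norm(B-C),(A+C)/2)
# side mat from first image
im=cv2.imread('pics/side0.png');m=(im[275:345,245:345].max(2)<40).astype('uint8');m=cv2.morphologyEx(m,cv2.MORPH_OPEN,np.ones((3,3)))
q=max(cv2.findContours(m,0,2)[0],key=cv2.contourArea);M=cv2.approxPolyDP(q,4,True).reshape(-1,2)+[245,275];print(M);W=np.array([onz('side',u,.012) for u in M]);print(W,W.mean(0))
# foot outline in side5: expected silhouette extents for upright tamper, rim at bottom & top
th=np.linspace(0,6.3,60)
pts=np.array([proj('side',np.array([.4403+.029*np.cos(a),.0969+.029*np.sin(a),z])) for a in th for z in(.129,.163)])
print('exp foot extents z6',(pts.min(0)-[211,179])*5,(pts.max(0)-[211,179])*5)
pts=np.array([proj('wrist',np.array([.4403+.029*np.cos(a),.0969+.029*np.sin(a),.160])) for a in th]);print('wrist',pts.min(0),pts.max(0))
w=cv2.imread('pics/w5.png');cv2.imwrite('pics/z7.png',cv2.resize(w[110:290,240:400],None,fx=3.3,fy=3.3,interpolation=cv2.INTER_CUBIC))
E
```

```text
0.129 [291.3422 245.2514] [321.3069 215.4891]
0.146 [290.8186 235.7097] [321.3443 223.6511]
0.163 [290.285  225.9875] [321.3877 233.1371]
0.2 [289.0882 204.1783] [321.5119 260.2418]
[0.4907 0.1433 0.012 ] [0.4846 0.0457 0.012 ] [0.3882 0.0524 0.012 ] 0.09777579253220726 0.09668026842181657 [0.4395 0.0979 0.012 ]
[[332 305]
 [302 333]
 [262 316]
 [261 310]
 [256 317]
 [301 336]]
[[0.3859 0.0631 0.012 ]
 [0.3925 0.1484 0.012 ]
 [0.4736 0.1446 0.012 ]
 [0.4852 0.1325 0.012 ]
 [0.4807 0.1514 0.012 ]
 [0.3901 0.1549 0.012 ]] [0.4347 0.1325 0.012 ]
exp foot extents z6 [304.2462 198.5764] [491.5956 374.5208]
wrist [276.2377 187.5523] [366.552 271.863]
```

View pics/z7.png

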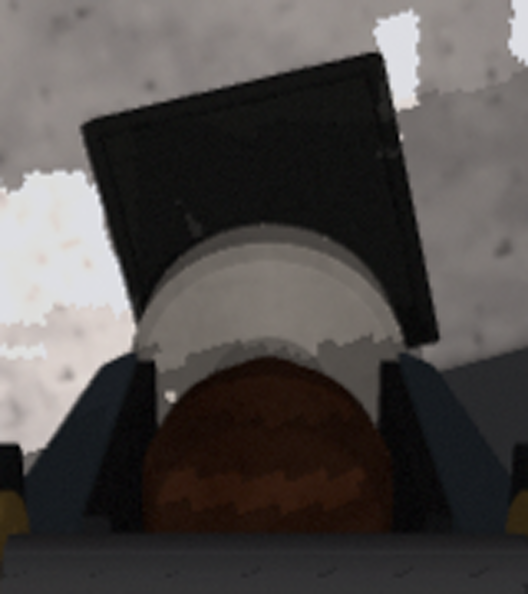

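```bash
python3 - <<'E'
from h import *
ctrl.move_l([.440,.0976,.075],vel=.08)
ctrl.sleep(.3);f0=ctrl.current_contact_force();print(f0,ctrl.current_tool_pos())
print(ctrl.move_l([.440,.0976,.052],vel=.015,contact_N=6),ctrl.current_contact_force()-f0,ctrl.current_tool_pos(),ctrl.current_wrist_torque(),ctrl.current_t())
cv2.imwrite('pics/side6.png',ctrl.read_camera('side'))
im=cv2.imread('pics/side6.png');cv2.imwrite('pics/z8.png',cv2.resize(im[210:340,215:375],None,fx=4.5,fy=4.5,interpolation=cv2.INTER_CUBIC))
E
```

```text
[ 0.133  -1.0422 -3.0444] [0.4401 0.0976 0.0751]
True [-2.6916 -0.1787 11.7027] [0.4397 0.0975 0.0591] [-0.2142  0.3279  0.0222] 18.5
```

View pics/z8.png

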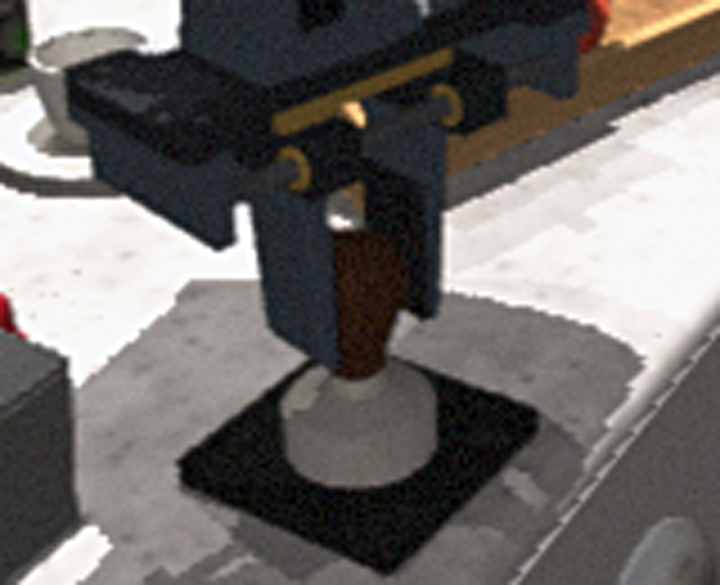

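```bash
python3 - <<'E'
from h import *
ctrl.command_gripper(.8);ctrl.sleep(.3)
ctrl.move_l([.440,.0976,.20],vel=.12)
ctrl.move_l([.36,.02,.30],vel=.25)
print(ctrl.current_contact_force(),ctrl.current_t())
for n in('side','top'):cv2.imwrite(f'pics/{n}7.png',ctrl.read_camera(n))
wshot('w7')
s=cv2.imread('pics/side7.png')
cv2.imwrite('pics/z9.png',cv2.resize(s[210:340,215:375],None,fx=4.5,fy=4.5,interpolation=cv2.INTER_CUBIC))
for z in(.008,.042,.096):
  X=np.array([.440,.0976,z]);print(z,(proj('side',X)-[215,210])*4.5,proj('wrist',X),proj('top',X))
E
```

```text
[ 0.0398 -0.4605 -0.5449] 21.6167
0.008 [358.7641 443.8585] [252.5873 122.4929] [200.7553 239.9955]
0.042 [354.5724 367.6128] [247.2668 123.8219] [196.8414 238.6892]
0.096 [347.6003 240.7945] [236.8598 126.4216] [189.9997 236.4056]
```

View pics/z9.png

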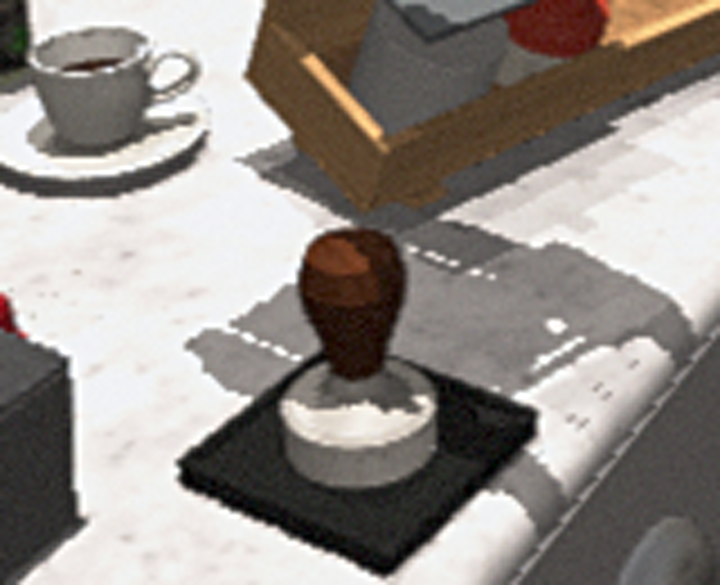

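View pics/w7.png

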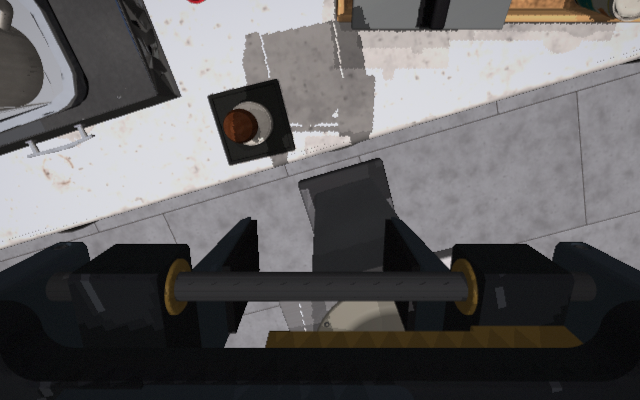

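View pics/top7.png

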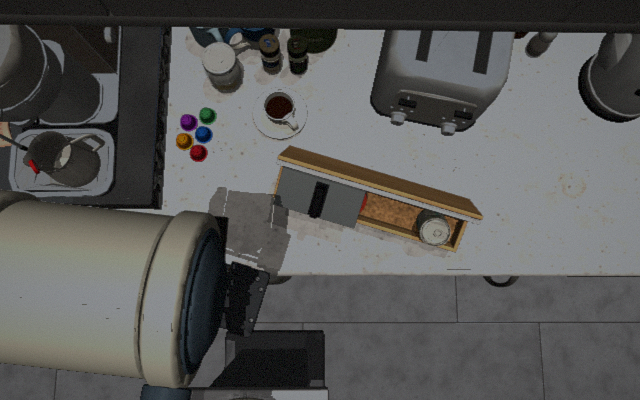

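```bash
python3 -c "
from bench import ctrl
ctrl.sleep(.3);print(ctrl.current_dq().round(3) if hasattr(ctrl.current_dq(),'round') else ctrl.current_dq());ctrl.sign_off()"
```

```text
[-0.286 -0.251 -0.065  0.001  0.045 -0.054]
the job is handed in; nothing more can be done
```

I slid the cover fully left, took out only the tamper, and stood it on the tamping mat. The job was handed in at about 22 s of the 50 s allowed.

- **Cover:** it moved 189 mm and hit the left end stop. It was in the same place in the last top picture.
- **Tamper:** I gripped it by the knob between its neighbours, lifted it along the caddy's tilt and turned it upright over the mat. I lowered it slowly until it touched, at about 12 N and the expected height, then let go and backed the arm away. In the last side and wrist pictures it stands upright, about 2 mm or less from the mat's middle.
- **Other things in the caddy:** the tin and timer look unmoved in the pictures. The foil roll is mostly under the cover now, but the side picture shows it in place.

Three things were looser than the rest:

- **Calibration:** the caddy fit left errors of 1–2 pixels.
- **Tilt in the grip:** before lowering, the side and wrist views disagreed slightly on the tamper's tilt. I relied on its flat foot to settle it, and I did not measure the final tilt as a number.
- **Arm at hand-in:** the joints still read up to 0.29°/s. The gripper was well clear of everything.

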